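# Run the bush's retaining nut home and back it off a quarter turn

### The job

One of the two studs on the steel fixture plate carries the bronze bush, the other the steel bearing cover. Screw the knurled nut above the bronze bush clockwise (ordinary right-hand thread) until it bottoms out, then back it off a quarter turn so that the bush can run free, and finish holding the nut there between the fingers, without letting go. Leave the nut above the bearing cover as it is and do not disturb the things standing about.

Things in the scene. Friction and masses are not known exactly. Their poses are not given: they have to be found in the camera images.
- fixture: Dark steel fixture plate bolted to the bench, 90 x 240 x 16 mm; origin at the centre of its underside, z up, y along its length. It carries two upright 12 mm steel studs on its long centre line, 150 mm apart; they end 72 mm above the plate's top (88 mm above the bench).
- stud_1 (a point): Foot of stud 1, on its axis at the plate's top face (16 mm above the bench), at y = +75 mm of the fixture. 
- stud_2 (a point): Foot of stud 2, on its axis at the plate's top face, at y = -75 mm of the fixture.
- bush: Bronze bush, 34 mm across, 26 mm high, standing loose round one of the two studs with its underside on the plate (play of about 2 mm); which stud varies. Origin at the centre of its underside.
- cover: Grey steel bearing cover, 59 mm across, 20 mm high, lying loose round the other stud. Origin at the centre of its underside.
- nut_1 (a joint): Turn in rad of the aluminium knurled nut on stud 1 (40 mm across). 0: bottomed out on a hard stop (underside 27.5 mm above the plate, 1.5 mm over a bush); grows as it is unscrewed (counterclockwise seen from above), at most 5.0. It rises 6 mm a full turn (0.955 mm per rad), stays where it is left, friction about 0.06 N m. It starts 1.9 to 3.4 rad above the stop.
- nut_1_top (a point): On the axis of nut 1, at the top of its knurled grip (67 mm above the bench when bottomed; moves with the nut). The grip is 40 mm across and reaches 23.5 mm down from here; fingertips up to 21 mm below this point stay clear of the parts below. A low hub (22 mm across) stands 2.5 mm and the stud up to 21 mm above it.
- nut_1_mark (a point): Small red index dash on the top face of nut 1, 14.4 mm from its axis; turns with the nut.
- nut_2 (a joint): Turn in rad of the aluminium knurled nut on stud 2 (40 mm across). 0: bottomed out on a hard stop (underside 27.5 mm above the plate, 1.5 mm over a bush); grows as it is unscrewed (counterclockwise seen from above), at most 5.0. It rises 6 mm a full turn (0.955 mm per rad), stays where it is left, friction about 0.06 N m. It starts 1.9 to 3.4 rad above the stop.
- nut_2_top (a point): On the axis of nut 2, at the top of its knurled grip (67 mm above the bench when bottomed; moves with the nut). The grip is 40 mm across and reaches 23.5 mm down from here; fingertips up to 21 mm below this point stay clear of the parts below. A low hub (22 mm across) stands 2.5 mm and the stud up to 21 mm above it.
- nut_2_mark (a point): Small red index dash on the top face of nut 2, 14.4 mm from its axis; turns with the nut.
- tin: Bystander: round metal tin, 64 mm across, 35 mm high, standing behind the fixture. Origin at the centre of its underside.
- v_block: Bystander: grey steel V-block, 45 x 40 x 32 mm, left of the fixture. Origin at the centre of its underside.
- tape: Bystander: roll of black tape lying flat, 67 mm across, 18 mm high, to the right of the fixture. Origin at the centre of its underside.
- gauge_block: Bystander: drilled steel block, 51 x 76 x 25 mm, behind the fixture to the left. Origin at the centre of its underside.

How it is judged:
By the outcome, as a careful person would: the job done as asked, in the order asked, and still so for the second after the job is handed in, while the arm keeps its last pose, push and grip.
It also fails if it takes over 48 s, if anything falls off the work surface, if the arm or the gripper's body presses on something with over 40 N, if the wrist force passes 120 N, or if a joint passes its speed limit or range.

### The arm

A 7-joint arm with a two-finger parallel gripper is mounted at the origin on a cart in front of the work surface, level with it; the furniture and walls round the work are solid. World frame = base frame: x ahead of the robot, y to its left, z up, the work surface at z = 0. Lengths are in m, angles in rad, forces in N, time in s.
With the tool pointing down it reaches from about 0.4 to 0.85 m from the base axis. Payload 10.4 kg.
Tool frame: the origin (TCP) lies at the very end of the fingers, on their centre line; the grasp point (between the pads) lies 19 mm behind it; z points along the fingers, y is the line along which they close (so a half turn about z gives the same grasp; the last joint's range is limited). The gripper opens to 87 mm and grips with 3 to 60 N. Pads are 19 mm wide; open, the fingers measure 117 mm over their backs; the gripper's body (75 mm by 190 mm) begins 51 mm behind the grasp point.
Start: joints at [1.095, 0.332, -0.065, 1.46, 0.022, 1.35, -0.088], TCP at [0.273, -0.562, 0.223] pointing down, gripper open.
Joint ranges: [-2.6, 2.6], [-0.5, 2.12], [-1.47, 1.34], [0.16, 2.42], [-1.27, 4.41], [0.06, 2.06], [-2.6, 2.6]. Speed limits (rad/s): [2.22, 2.22, 2.79, 2.79, 3.14, 3.14, 3.14].

### API

Orientations are given as a unit quaternion [x, y, z, w].
In Python, from bench import r gives the robot as it stands.
- The arm moves only by the tool jog_arm, called after "Emit:" as a command line: name --argument value ..., lists and objects as JSON in quotes. Schema: {"type":"object","properties":{"ticks":{"type":"array","items":{"type":"object","properties":{"pos":{"type":"array","items":{"type":"number"},"minItems":3,"maxItems":3},"twist":{"type":"number"},"jaw":{"type":"number"}},"additionalProperties":false,"required":["jaw"]},"minItems":1,"maxItems":12},"force":{"type":"number"},"only":{"type":"string"},"quiet":{"type":"boolean"},"lines":{"type":"string"}},"required":["ticks"],"additionalProperties":false}. ticks is a list of rows, 1 to 12 of them, each an object with the fields pos (a list: dx, dy, dz in normalised numbers (1 is 0.75 m)), twist (a turn about the tool's z in normalised numbers (1 is pi rad)), jaw (the finger opening in m); a field left out counts as zero (the opening has to be given); each row is the pose to reach, as a shift and turn from the pose commanded when the call began, along the tool's axes at that moment; what a row does not reach only later rows make up. A row lasts 1/10 s, in which the tool goes at most 0.05 m and 0.15 rad, less where a joint would pass 70% of its speed; a pose out of reach is approached as far as the arm can. The fingers move at their own pace and stop on an object; force is the grip in N (left out, the last holds). Time passes only in rows, so rows that do not move let the fingers close. The tool returns the time, the measured TCP pose, the force, the opening and the grip force at its end. only (a regular expression) keeps the lines of the reply that match it, lines (a string "A,B") keeps lines A to B, and quiet returns only ok. A shift or turn number past 1, either way, is cut back to 1. Input that does not fit is refused with a message, and nothing moves.
- r.read_state(): the state, without advancing time (a new reading comes with each control period).
- r.camera(name): name is "side" or "top" or "wrist"; returns a dict with "img" (480x640x3 uint8, red, green, blue), "fx", "fy", "cx", "cy" (pixels), "pose" (4x4, takes a point from camera to world coordinates). Camera axes: x right, y down, z forward; pixel columns grow to the right and rows downward; lengths in m; the calibration is good to about 2 mm. A picture is of the moment at which its call begins. There is no depth.
- r.close_job(): hands the job in; it is judged then, once.
Trained networks look in the newest picture that a camera, given by its name, has taken for a name from the list of things; names that differ only in an ending like _2 or _b are one class to them, and where a whole thing is asked for, a point or a joint stands for the part that bears it (a point fixed in the world has none). Each returns a list of dicts, best first, with "p" (0 to 1); they miss things now and then, are a little off and sometimes report something else, mostly with a low value. They report only what shows in the picture. A call takes as long as a camera call.
- r.recognise(camera, label): "position" ([column, row] as shares, 0 to 1, of the picture: columns of its width, rows of its height, amid what is visible of it).
- r.regions_of(camera, label): "pixels" (480x640 bool, what is visible of it) and "position" ([column, row] as shares, 0 to 1, of the picture: columns of its width, rows of its height, amid what is visible of it).
The state is a dict: "time": time; "joint_positions": joint angles; "joint_vel": joint speeds; "joint_torque": joint torques, N m; "ee_pos": TCP position; "eef_rot": TCP orientation; "ft_force": force on the tool from outside, world axes, zero at the start; "torque": the same for the moment, N m; "width": finger opening in m; "grip_force": force on a finger pad.
Only numpy, scipy, OpenCV 4.12 (cv2) and the standard library are available. Lean on these libraries where they do the work, as an engineer would, in place of code of your own. Each camera call takes 0.05 s, during which the arm holds its last target. There are 200 camera calls.

## Working session

There is one attempt and no reset: what is moved stays moved. The work goes in short steps, Python scripts to look and compute and a tool call to move; the robot and the scene stay as the last step left them, time stands still between calls to the robot, and variables do not carry over. Pictures are saved under pics/ and viewed, at most 10 in all, crops included, and the job is handed in when it is done.

```bash
mkdir -p pics; cat > h.py <<'E'
import numpy as np, cv2
from bench import r
def ray(c,uv):
    P=np.array(c["pose"]); d=P[:3,:3]@np.array([(uv[0]-c["cx"])/c["fx"],(uv[1]-c["cy"])/c["fy"],1]); return P[:3,3],d
def at_z(c,uv,z):
    o,d=ray(c,uv); return o+d*(z-o[2])/d[2]
def save(c,n): cv2.imwrite("pics/"+n,c["img"][:,:,::-1])
def find(cam,l,n=3):
    return [(round(q["p"],2),np.array(q["position"])*[640,480]) for q in r.recognise(cam,l)[:n]]
E
python3 - <<'E'
from h import *
s=r.read_state(); print(s["time"],s["ee_pos"],s["eef_rot"],s["width"])
for cam in ("top","side"):
    c=r.camera(cam); save(c,cam+"0.png"); print(cam,np.round(c["pose"],3).tolist(),c["fx"])
    for l,z in (("bush",.026),("cover",.03),("nut_1_top",.069),("nut_1_mark",.069),("stud_1",.016),("fixture",.016),("tin",.035),("v_block",.032),("tape",.018),("gauge_block",.025)):
        for p,uv in find(cam,l): print(l,p,uv.round(1),at_z(c,uv,z).round(4))
E
```

```text
0.0 [ 0.27322818 -0.56167131  0.22173855] [ 9.74486491e-01  2.24444981e-01 -1.87125329e-04 -7.03320547e-04] 0.08674764108734913
top [[0.01, -0.984, 0.18, 0.368], [-1.0, -0.007, 0.014, 0.042], [-0.013, -0.18, -0.984, 1.359], [0.0, 0.0, 0.0, 1.0]] 585.1119956822852
cover 0.57 [337.4 277.2] [0.5262 0.0183 0.03  ]
nut_1_top 0.55 [274.8 283.7] [0.5061 0.1575 0.069 ]
nut_1_mark 0.7 [278.5 284.1] [0.5052 0.1492 0.069 ]
stud_1 0.93 [308.1 276.3] [0.5295 0.0857 0.016 ]
fixture 0.63 [305.8 282.4] [0.5153 0.0908 0.016 ]
tin 0.73 [355.6 186.3] [ 0.7397 -0.0232  0.035 ]
tin 0.21 [200.9 263.7] [0.5542 0.331  0.035 ]
v_block 0.96 [199.5 264.8] [0.552  0.3348 0.032 ]
tape 0.82 [453.3 312.1] [ 0.4501 -0.2455  0.018 ]
gauge_block 0.55 [341.8 278.3] [0.5244 0.0081 0.025 ]
side [[-0.996, -0.048, 0.069, 0.54], [-0.083, 0.41, -0.908, 0.916], [0.016, -0.911, -0.413, 0.459], [0.0, 0.0, 0.0, 1.0]] 486.494707769002
bush 0.48 [358.  231.7] [ 0.54   -0.0708  0.026 ]
bush 0.47 [374.2 281.2] [0.5067 0.147  0.026 ]
cover 0.74 [355.9 249. ] [0.5426 0.0261 0.03  ]
cover 0.49 [361.  265.1] [0.5313 0.095  0.03  ]
nut_1_top 0.64 [372.4 267.5] [0.5126 0.1763 0.069 ]
nut_1_mark 0.88 [373.2 266.3] [0.5113 0.1718 0.069 ]
stud_1 0.77 [359.1 265.7] [0.5347 0.0711 0.016 ]
stud_1 0.27 [403.4 212.3] [ 0.4296 -0.2273  0.016 ]
fixture 0.6 [358.8 263.6] [0.5355 0.0624 0.016 ]
tin 0.84 [262.4 242.3] [0.7339 0.0269 0.035 ]
tape 0.76 [403.2 214.2] [ 0.4314 -0.2093  0.018 ]
gauge_block 0.96 [246.8 279.9] [0.7349 0.1658 0.025 ]
```

```bash
python3 - <<'E'
import cv2,numpy as np
t=cv2.imread("pics/top0.png")[220:340,220:400]; s=cv2.imread("pics/side0.png")[190:310,290:470]
cv2.imwrite("pics/cmp.png",np.vstack([cv2.resize(i,(450,300),interpolation=cv2.INTER_CUBIC) for i in (t,s)]))
E
```

```text
(no output)
```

View pics/cmp.png

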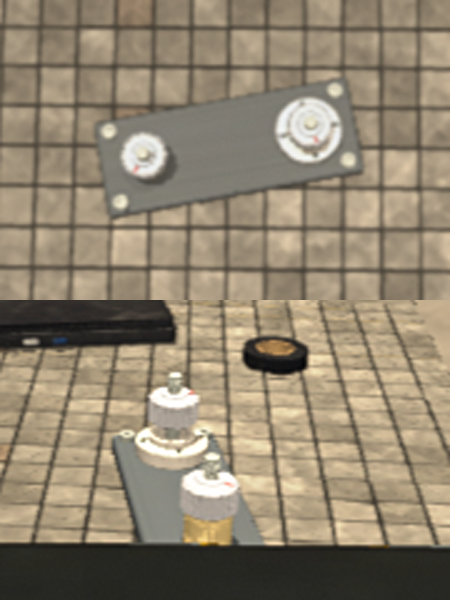

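View pics/top0.png

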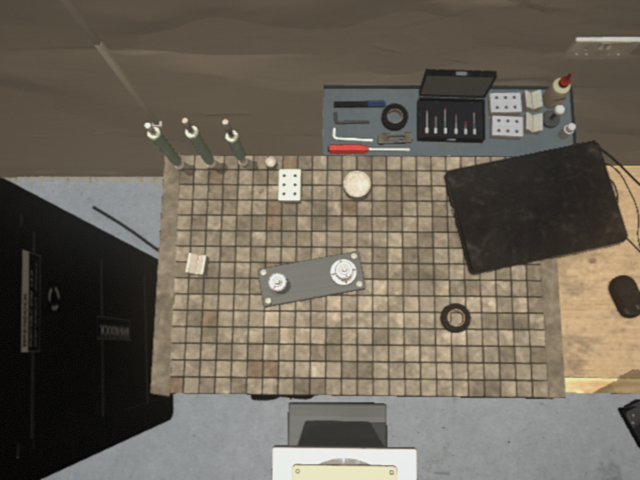

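The top view shows the fixture at (310,280), with one nut at left (277,283) and one above the wide white cover at (343,270). The side view shows bronze under the near (left) nut at (374,281), so the target is the left nut at about (0.506, 0.152).

Units first: shifts go in shares of 0.75 m and turns go in shares of pi rad. So -0.54 m / 0.75 = -0.72, 0.52 m / 0.75 = 0.6933, -1.8 rad / 3.1416 = -0.573.

Emit:
jog_arm --ticks '[{"pos": [0.6933,-0.72,0],"twist": -0.573,"jaw": 0.087},{"pos": [0.6933,-0.72,0],"twist": -0.573,"jaw": 0.087},{"pos": [0.6933,-0.72,0],"twist": -0.573,"jaw": 0.087},{"pos": [0.6933,-0.72,0],"twist": -0.573,"jaw": 0.087},{"pos": [0.6933,-0.72,0],"twist": -0.573,"jaw": 0.087},{"pos": [0.6933,-0.72,0],"twist": -0.573,"jaw": 0.087},{"pos": [0.6933,-0.72,0],"twist": -0.573,"jaw": 0.087},{"pos": [0.6933,-0.72,0],"twist": -0.573,"jaw": 0.087},{"pos": [0.6933,-0.72,0],"twist": -0.573,"jaw": 0.087},{"pos": [0.6933,-0.72,0],"twist": -0.573,"jaw": 0.087},{"pos": [0.6933,-0.72,0],"twist": -0.573,"jaw": 0.087},{"pos": [0.6933,-0.72,0],"twist": -0.573,"jaw": 0.087}]'

```text
time: 2.3
ee_pos: [0.4589, 0.0107, 0.223]
eef_rot: [0.427, 0.904, -0.0, 0.001]
ft_force: [1.0, -0.3, -0.2]
width: 0.087
grip_force: 0.0
```

```bash
python3 - <<'E'
from h import *
s=r.read_state(); print(s["time"],s["ee_pos"],s["eef_rot"],np.round(s["joint_positions"],2)); R=__import__('scipy.spatial.transform',fromlist=['R']).Rotation.from_quat(s["eef_rot"]).as_matrix(); print(R.round(3), R.T@(np.array([.506,.152,.2])-s["ee_pos"]))
E
```

```text
2.3 [0.45891194 0.01065956 0.2230004 ] [ 4.27232652e-01  9.04141441e-01 -5.16022220e-05  7.15688023e-04] [ 0.57 -0.   -0.68  1.85 -0.    1.3   0.58]
[[-0.635  0.773  0.001]
 [ 0.773  0.635 -0.001]
 [-0.001  0.001 -1.   ]] [0.07932613 0.12610965 0.02295961]
```

In the tool's units: 0.126 m / 0.75 = 0.168, 0.079 m / 0.75 = 0.1053, -1.8 rad / 3.1416 = -0.573.

Emit:
jog_arm --ticks '[{"pos": [0.1053,0.168,0],"twist": -0.573,"jaw": 0.087},{"pos": [0.1053,0.168,0],"twist": -0.573,"jaw": 0.087},{"pos": [0.1053,0.168,0],"twist": -0.573,"jaw": 0.087},{"pos": [0.1053,0.168,0],"twist": -0.573,"jaw": 0.087},{"pos": [0.1053,0.168,0],"twist": -0.573,"jaw": 0.087},{"pos": [0.1053,0.168,0],"twist": -0.573,"jaw": 0.087},{"pos": [0.1053,0.168,0],"twist": -0.573,"jaw": 0.087},{"pos": [0.1053,0.168,0],"twist": -0.573,"jaw": 0.087},{"pos": [0.1053,0.168,0],"twist": -0.573,"jaw": 0.087},{"pos": [0.1053,0.168,0],"twist": -0.573,"jaw": 0.087},{"pos": [0.1053,0.168,0],"twist": -0.573,"jaw": 0.087},{"pos": [0.1053,0.168,0],"twist": -0.573,"jaw": 0.087}]'

```text
time: 3.5
ee_pos: [0.5067, 0.1493, 0.2226]
eef_rot: [-0.443, 0.897, -0.0, 0.0]
ft_force: [0.0, 0.2, 0.5]
width: 0.0872
grip_force: 0.0
```

```bash
python3 - <<'E'
from h import *
s=r.read_state(); print(np.round(s["joint_positions"],2))
c=r.camera("wrist"); save(c,"w1.png"); print(np.round(c["pose"],3),c["fx"])
for l,z in (("nut_1_top",.0695),("nut_1",.06),("nut_1_mark",.0695),("bush",.03)):
    for p,uv in find("wrist",l): print(l,p,uv.round(1),at_z(c,uv,z).round(4))
for q in r.regions_of("wrist","nut_1")[:2]:
    ys,xs=np.nonzero(q["pixels"]);print(q["p"],xs.min(),xs.max(),ys.min(),ys.max())
E
```

```text
[ 0.51  0.25 -1.    1.68  0.21  1.34  1.95]
[[-0.794  0.582  0.173  0.459]
 [ 0.607  0.761  0.227  0.088]
 [ 0.     0.285 -0.959  0.384]
 [ 0.     0.     0.     1.   ]] 432.5759980832927
nut_1_top 0.79 [322.3 217.2] [0.5068 0.149  0.0695]
nut_1_top 0.4 [163.9  81.2] [0.5347 0.007  0.0695]
nut_1 0.96 [164.7  85.1] [0.5383 0.0067 0.06  ]
nut_1 0.9 [320.2 215.8] [0.5088 0.149  0.06  ]
nut_1_mark 0.67 [196.8  88.2] [0.5198 0.024  0.0695]
nut_1_mark 0.57 [321.2 216.1] [0.5069 0.1478 0.0695]
bush 0.64 [324.2 189.6] [0.4973 0.139  0.03  ]
bush 0.43 [165.4  81.2] [ 0.5433 -0.0025  0.03  ]
bush 0.19 [405.8 393.6] [0.5549 0.3431 0.03  ]
0.85 295 347 192 246
0.76 130 194 52 113
```

View pics/w1.png

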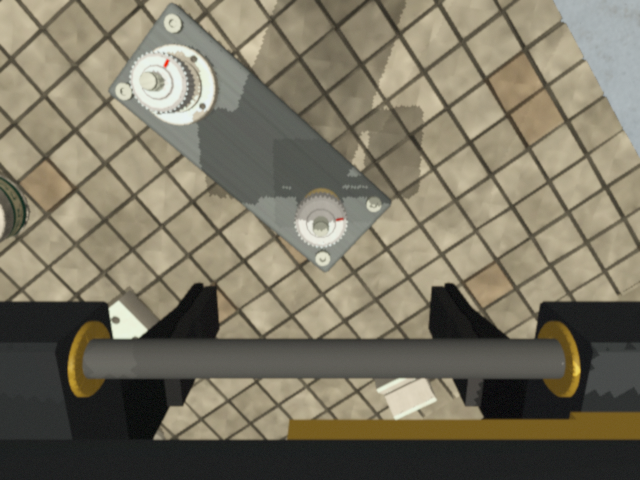

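The wrist view shows the target nut (bronze rim behind it) centred at (320,219), with its red mark at (340,219). The other nut is at (160,80). The TCP is almost over the nut axis, so I'll descend for a finer look.

In the tool's units: 0.09 m / 0.75 = 0.12, 0.045 m / 0.75 = 0.06.

Emit:
jog_arm --ticks '[{"pos": [0,0,0.06],"jaw": 0.087},{"pos": [0,0,0.12],"jaw": 0.087},{"pos": [0,0,0.12],"jaw": 0.087}]'

```text
time: 4.1
ee_pos: [0.5035, 0.148, 0.1279]
eef_rot: [-0.439, 0.898, 0.001, -0.004]
ft_force: [-0.3, -0.5, 0.9]
width: 0.087
grip_force: 0.0
```

```bash
python3 - <<'E'
from h import *
s=r.read_state(); print(np.round(s["joint_positions"],2),s["ee_pos"])
from scipy.spatial.transform import Rotation
R=Rotation.from_quat(s["eef_rot"]).as_matrix()
c=r.camera("wrist"); save(c,"w2.png")
for l,z in (("nut_1_top",.0695),("nut_1_mark",.0695)):
    for p,uv in find("wrist",l,2):
        w=at_z(c,uv,z); print(l,p,uv.round(1),w.round(4),(R.T@(w-s["ee_pos"])).round(4))
P=np.array(c["pose"]); q=P[:3,:3].T@(np.array([*s["ee_pos"][:2],.0695])-P[:3,3]); print("tcp axis at .0695:",q[0]/q[2]*c["fx"]+c["cx"],q[1]/q[2]*c["fy"]+c["cy"])
cv2.imwrite("pics/w2c.png",cv2.resize(c["img"][180:330,220:420,::-1],(800,600),interpolation=cv2.INTER_CUBIC))
E
```

```text
[ 0.46  0.34 -0.96  1.8   0.3   1.17  1.88] [0.50352922 0.14802779 0.1279261 ]
nut_1_top 0.87 [318.3 264.5] [0.5064 0.1486 0.0695] [-0.0026 -0.0022  0.0584]
nut_1_mark 0.81 [315.7 261.7] [0.5065 0.1465 0.0695] [-0.001  -0.0036  0.0584]
tcp axis at .0695: 321.76379352488175 260.5727744683371
```

View pics/w2c.png

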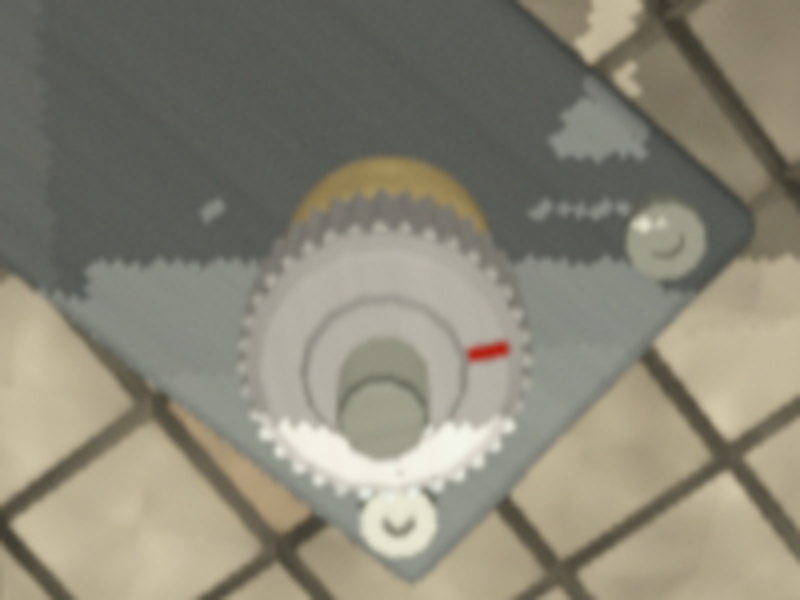

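```bash
python3 - <<'E'
from h import *
from scipy.spatial.transform import Rotation
c=r.camera("wrist"); s=r.read_state(); R=Rotation.from_quat(s["eef_rot"]).as_matrix(); P=np.array(c["pose"])
print(s["time"],s["ee_pos"],s["eef_rot"],np.round(s["joint_vel"],3)); 
# fit: bright nut top via mask
for q in r.regions_of("wrist","nut_1")[:1]:
    ys,xs=np.nonzero(q["pixels"]);print(q["p"],xs.min(),xs.max(),ys.min(),ys.max())
for uv in ((316.3,269.8),find("wrist","nut_1_top",1)[0][1]):
    w=at_z(c,uv,.0695); print(uv,w.round(4),(R.T@(w-s["ee_pos"])).round(4))
cv2.imwrite("pics/w3c.png",cv2.resize(c["img"][180:330,220:420,::-1],(800,600),interpolation=cv2.INTER_CUBIC))
E
```

```text
4.3 [0.50785137 0.15015141 0.13495584] [-4.39736249e-01  8.98125737e-01 -3.18154482e-04  1.44558129e-03] [ 0.003 -0.008 -0.002 -0.     0.006 -0.008  0.   ]
0.92 52 146 28 114
(316.3, 269.8) [0.5153 0.1545 0.0695] [-0.0078 -0.003   0.0655]
[321.92  252.816] [0.5066 0.1485 0.0695] [0.0022 0.0001 0.0655]
```

View pics/w3c.png

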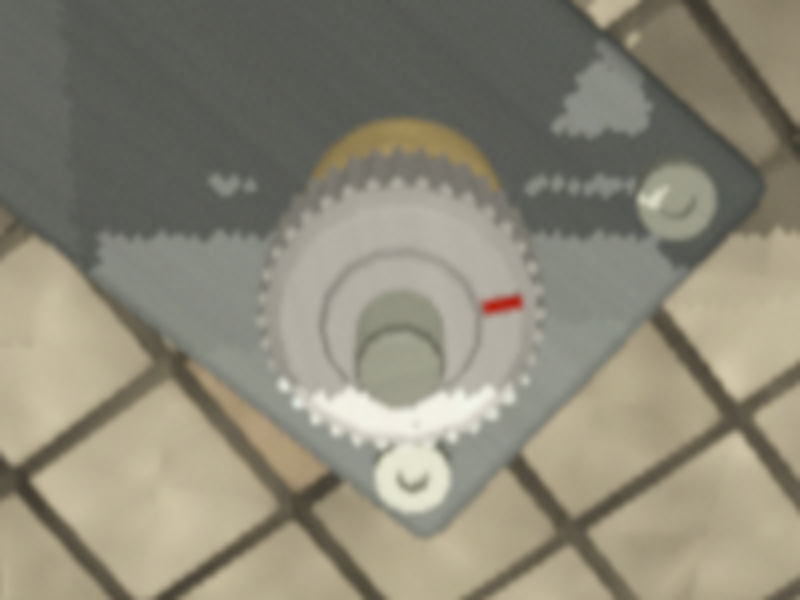

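The second look puts the nut's top face at pixel (320,258), about 1 mm from the tool axis. Next: correct that, descend gently and grip.

In the tool's units: 0.083 m / 0.75 = 0.1107, 0.02 m / 0.75 = 0.0267.

Emit:
jog_arm --ticks '[{"pos": [-0.0013,-0.0013,0.0267],"jaw": 0.087},{"pos": [-0.0013,-0.0013,0.0533],"jaw": 0.087},{"pos": [-0.0013,-0.0013,0.08],"jaw": 0.087},{"pos": [-0.0013,-0.0013,0.0973],"jaw": 0.087},{"pos": [-0.0013,-0.0013,0.1067],"jaw": 0.087},{"pos": [-0.0013,-0.0013,0.1107],"jaw": 0.087},{"pos": [-0.0013,-0.0013,0.1107],"jaw": 0.087},{"pos": [-0.0013,-0.0013,0.1107],"jaw": 0.06},{"pos": [-0.0013,-0.0013,0.1107],"jaw": 0.045}]' --force 40

```text
time: 5.3
ee_pos: [0.5085, 0.1497, 0.0502]
eef_rot: [-0.44, 0.898, -0.0, 0.0]
ft_force: [0.7, -0.3, 0.7]
width: 0.0779
grip_force: 0.0
```

```bash
python3 -c "
from h import *
s=r.read_state();print(s['ee_pos'],s['torque'],np.round(s['joint_positions'],2))"
```

```text
[0.50848461 0.14972267 0.05019454] [ 0.1627698  -0.06428404 -0.00480938] [ 0.39  0.45 -0.91  1.86  0.41  1.03  1.8 ]
```

In the tool's units: -0.001 m / 0.75 = -0.0013.

Emit:
jog_arm --ticks '[{"pos": [0,0,-0.0013],"jaw": 0.03},{"pos": [0,0,-0.0013],"jaw": 0.03},{"pos": [0,0,-0.0013],"jaw": 0.03},{"pos": [0,0,-0.0013],"jaw": 0.03},{"pos": [0,0,-0.0013],"jaw": 0.03},{"pos": [0,0,-0.0013],"jaw": 0.03},{"pos": [0,0,-0.0013],"jaw": 0.03},{"pos": [0,0,-0.0013],"jaw": 0.03}]' --force 40

```text
time: 6.1
ee_pos: [0.509, 0.1488, 0.0507]
eef_rot: [-0.44, 0.898, -0.001, 0.001]
ft_force: [5.0, -4.0, -0.2]
width: 0.0391
grip_force: 40.0
```

```bash
python3 -c "
from h import *
s=r.read_state();print(s['ee_pos'],s['torque'],np.round(s['joint_positions'],2))"
```

```text
[0.50901073 0.14884036 0.05073637] [-0.41770921 -1.05825517  0.00272258] [ 0.39  0.45 -0.91  1.86  0.41  1.03  1.8 ]
```

In the tool's units: 0.001 m / 0.75 = 0.0013, -0.0008 m / 0.75 = -0.0011, 1 rad / 3.1416 = 0.3183.

Emit:
jog_arm --ticks '[{"pos": [0,-0.0011,0],"jaw": 0.03},{"pos": [0,-0.0011,0.0001],"twist": 0.0318,"jaw": 0.03},{"pos": [0,-0.0011,0.0003],"twist": 0.0637,"jaw": 0.03},{"pos": [0,-0.0011,0.0004],"twist": 0.0955,"jaw": 0.03},{"pos": [0,-0.0011,0.0005],"twist": 0.1273,"jaw": 0.03},{"pos": [0,-0.0011,0.0007],"twist": 0.1592,"jaw": 0.03},{"pos": [0,-0.0011,0.0008],"twist": 0.191,"jaw": 0.03},{"pos": [0,-0.0011,0.0009],"twist": 0.2228,"jaw": 0.03},{"pos": [0,-0.0011,0.0011],"twist": 0.2546,"jaw": 0.03},{"pos": [0,-0.0011,0.0012],"twist": 0.2865,"jaw": 0.03},{"pos": [0,-0.0011,0.0013],"twist": 0.3183,"jaw": 0.03},{"pos": [0,-0.0011,0.0013],"twist": 0.3183,"jaw": 0.03}]'

```text
time: 7.3
ee_pos: [0.508, 0.1514, 0.0497]
eef_rot: [0.045, 0.999, 0.001, -0.0]
ft_force: [-1.1, 5.3, 1.0]
width: 0.0391
grip_force: 40.0
```

```bash
cat > st.py <<'E'
from h import *
from scipy.spatial.transform import Rotation
s=r.read_state();R=Rotation.from_quat(s["eef_rot"]).as_matrix()
print("t",s["time"],np.round(s['ee_pos'],4),"yaw_cw",round(-np.arctan2(R[1,0],R[0,0]),4),"F",np.round(s["ft_force"],1),"T",np.round(s['torque'],3),"q",np.round(s['joint_positions'],2),"tq7",np.round(s["joint_torque"][6],3),s["width"])
E
python3 st.py
```

```text
t 7.3 [0.508  0.1514 0.0497] yaw_cw -3.0519 F [-1.1  5.3  1. ] T [1.5   0.038 0.015] q [ 0.24  0.39 -0.72  1.87  0.3   1.    0.88] tq7 -1.654 0.039106010837889484
```

In the tool's units: 0.0008 m / 0.75 = 0.0011, 0.0006 m / 0.75 = 0.0008, 0.8 rad / 3.1416 = 0.2546.

Emit:
jog_arm --ticks '[{"pos": [0,0.0007,0.0001],"twist": 0.0318,"jaw": 0.03},{"pos": [0,0.0007,0.0003],"twist": 0.0637,"jaw": 0.03},{"pos": [0,0.0007,0.0004],"twist": 0.0955,"jaw": 0.03},{"pos": [0,0.0007,0.0005],"twist": 0.1273,"jaw": 0.03},{"pos": [0,0.0007,0.0007],"twist": 0.1592,"jaw": 0.03},{"pos": [0,0.0007,0.0008],"twist": 0.191,"jaw": 0.03},{"pos": [0,0.0007,0.0009],"twist": 0.2228,"jaw": 0.03},{"pos": [0,0.0007,0.0011],"twist": 0.2546,"jaw": 0.03},{"pos": [0,0.0007,0.0011],"twist": 0.2546,"jaw": 0.03}]'

```text
time: 8.2
ee_pos: [0.5091, 0.1534, 0.0491]
eef_rot: [0.43, 0.903, 0.003, -0.0]
ft_force: [5.2, 10.6, -4.9]
width: 0.039
grip_force: 40.0
```

```bash
python3 st.py
```

```text
t 8.2 [0.5091 0.1534 0.0491] yaw_cw -2.2532 F [ 5.2 10.6 -4.9] T [ 2.551 -1.215 -0.054] q [ 0.13  0.36 -0.58  1.87  0.23  0.98  0.13] tq7 -1.536 0.038983309258444614
```

Emit:
jog_arm --ticks '[{"pos": [0,0,0.0001],"twist": 0.0318,"jaw": 0.03},{"pos": [0,0,0.0003],"twist": 0.0637,"jaw": 0.03},{"pos": [0,0,0.0003],"twist": 0.0637,"jaw": 0.03}]'

```text
time: 8.5
ee_pos: [0.5096, 0.1537, 0.049]
eef_rot: [0.518, 0.856, 0.003, 0.0]
ft_force: [7.2, 12.0, -7.0]
width: 0.0392
grip_force: 40.0
```

```bash
python3 st.py
```

```text
t 8.5 [0.5096 0.1537 0.049 ] yaw_cw -2.0532 F [ 7.2 12.  -7. ] T [ 2.79  -1.761  0.01 ] q [ 0.1   0.35 -0.55  1.87  0.21  0.97 -0.06] tq7 -1.538 0.03918162891577405
```

In the tool's units: 0.0033 m / 0.75 = 0.0044, 0.0023 m / 0.75 = 0.0031.

Emit:
jog_arm --ticks '[{"pos": [0.0023,0.0016,0.0004],"jaw": 0.03},{"pos": [0.0044,0.0031,0.0008],"jaw": 0.03},{"pos": [0.0044,0.0031,0.0008],"jaw": 0.03}]'

```text
time: 8.8
ee_pos: [0.5097, 0.1539, 0.0486]
eef_rot: [0.517, 0.856, 0.0, 0.0]
ft_force: [0.8, -0.4, 5.8]
width: 0.0394
grip_force: 40.0
```

```bash
python3 st.py
```

```text
t 8.8 [0.5097 0.1539 0.0486] yaw_cw -2.0539 F [ 0.8 -0.4  5.8] T [ 0.076 -0.39   0.034] q [ 0.09  0.35 -0.55  1.87  0.22  0.98 -0.07] tq7 -0.068 0.039445307689208696
```

In the tool's units: 0.0006 m / 0.75 = 0.0008, 0.0003 m / 0.75 = 0.0004, 0.2 rad / 3.1416 = 0.0637.

Emit:
jog_arm --ticks '[{"pos": [0,0.0004,0],"twist": 0.0318,"jaw": 0.03},{"pos": [-0.0001,0.0008,0],"twist": 0.0637,"jaw": 0.03},{"pos": [-0.0001,0.0008,0],"twist": 0.0637,"jaw": 0.03}]'

```text
time: 9.1
ee_pos: [0.5102, 0.1541, 0.0484]
eef_rot: [0.601, 0.799, 0.0, 0.0]
ft_force: [1.3, 1.1, 5.4]
width: 0.0393
grip_force: 40.0
```

```bash
python3 st.py
```

```text
t 9.1 [0.5102 0.1541 0.0484] yaw_cw -1.852 F [1.3 1.1 5.4] T [ 0.172 -0.587 -0.051] q [ 0.07  0.35 -0.51  1.87  0.21  0.97 -0.26] tq7 -1.7 0.03928688779696262
```

Emit:
jog_arm --ticks '[{"pos": [0,0.0004,0.0001],"twist": 0.0318,"jaw": 0.03},{"pos": [-0.0001,0.0008,0.0003],"twist": 0.0637,"jaw": 0.03},{"pos": [-0.0001,0.0008,0.0003],"twist": 0.0637,"jaw": 0.03}]'

```text
time: 9.4
ee_pos: [0.5108, 0.1542, 0.0482]
eef_rot: [0.677, 0.736, 0.0, 0.0]
ft_force: [1.7, 0.8, 5.2]
width: 0.039
grip_force: 40.0
```

```bash
python3 st.py
```

```text
t 9.4 [0.5108 0.1542 0.0482] yaw_cw -1.6545 F [1.7 0.8 5.2] T [ 0.199 -0.605 -0.041] q [ 0.04  0.35 -0.48  1.87  0.19  0.97 -0.44] tq7 -1.693 0.03895895746163203
```

Emit:
jog_arm --ticks '[{"pos": [0,0.0004,0.0001],"twist": 0.0318,"jaw": 0.03},{"pos": [-0.0001,0.0008,0.0003],"twist": 0.0637,"jaw": 0.03},{"pos": [-0.0001,0.0008,0.0003],"twist": 0.0637,"jaw": 0.03}]'

```text
time: 9.7
ee_pos: [0.5114, 0.1541, 0.048]
eef_rot: [0.746, 0.666, 0.0, 0.0]
ft_force: [1.2, -0.7, 7.2]
width: 0.0387
grip_force: 40.0
```

```bash
python3 st.py
```

```text
t 9.7 [0.5114 0.1541 0.048 ] yaw_cw -1.4566 F [ 1.2 -0.7  7.2] T [-0.036 -0.41   0.679] q [ 0.01  0.34 -0.45  1.87  0.18  0.97 -0.63] tq7 -2.259 0.03870988693854348
```

Tz jumped to 0.68 N m, so the nut is on its stop. I'll check whether the mark can be seen, then unwind in small steps to find where the nut starts to follow.

In the tool's units: -0.03 rad / 3.1416 = -0.0095.

```bash
python3 - <<'E'
from h import *
c=r.camera("wrist"); save(c,"w4.png")
cv2.imwrite("pics/w4c.png",cv2.resize(c["img"][240:390,220:420,::-1],(800,600),interpolation=cv2.INTER_CUBIC))
print(find("wrist","nut_1_mark"))
E
python3 st.py
```

```text
[(0.61, array([321.408, 306.384]))]
t 9.8 [0.5114 0.1541 0.0481] yaw_cw -1.4598 F [1.9 0.8 6.5] T [ 0.081 -0.465  0.589] q [ 0.01  0.34 -0.45  1.87  0.18  0.97 -0.63] tq7 -0.753 0.03905140518022776
```

Emit:
jog_arm --ticks '[{"twist": -0.0095,"jaw": 0.03}]'

```text
time: 9.9
ee_pos: [0.5113, 0.1541, 0.048]
eef_rot: [0.735, 0.678, 0.0, 0.0]
ft_force: [0.3, 0.0, 7.1]
width: 0.0389
grip_force: 40.0
```

```bash
python3 st.py
```

```text
t 9.9 [0.5113 0.1541 0.048 ] yaw_cw -1.4896 F [0.3 0.  7.1] T [ 0.129 -0.307  0.059] q [ 0.02  0.34 -0.45  1.87  0.18  0.97 -0.6 ] tq7 -1.176 0.03888692524861026
```

Emit:
jog_arm --ticks '[{"twist": -0.0095,"jaw": 0.03}]'

```text
time: 10.0
ee_pos: [0.5112, 0.1541, 0.048]
eef_rot: [0.725, 0.689, 0.0, 0.0]
ft_force: [0.4, 1.1, 8.4]
width: 0.0391
grip_force: 40.0
```

```bash
python3 st.py
```

```text
t 10.0 [0.5112 0.1541 0.048 ] yaw_cw -1.5199 F [0.4 1.1 8.4] T [ 0.115 -0.134 -0.068] q [ 0.02  0.34 -0.46  1.87  0.18  0.97 -0.57] tq7 -0.541 0.039070812866070496
```

Emit:
jog_arm --ticks '[{"twist": -0.0095,"jaw": 0.03}]'

```text
time: 10.1
ee_pos: [0.5112, 0.1541, 0.048]
eef_rot: [0.714, 0.7, 0.0, 0.0]
ft_force: [0.6, 0.8, 8.2]
width: 0.0391
grip_force: 40.0
```

```bash
python3 st.py
```

```text
t 10.1 [0.5112 0.1541 0.048 ] yaw_cw -1.5499 F [0.6 0.8 8.2] T [ 0.127 -0.027  0.005] q [ 0.02  0.34 -0.46  1.87  0.18  0.97 -0.54] tq7 -0.522 0.03907340670160212
```

View pics/w4c.png

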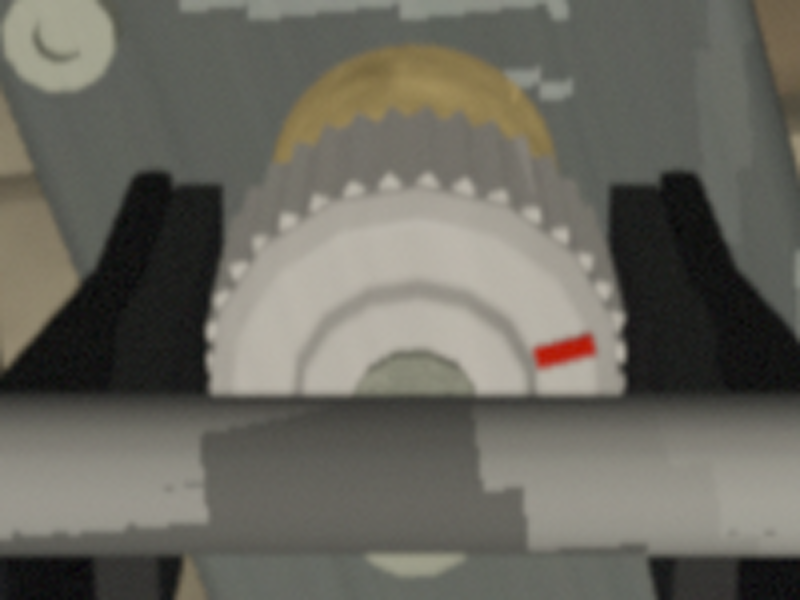

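In the tool's units: -0.003 m / 0.75 = -0.004, -0.0029 m / 0.75 = -0.0039, -1.516 rad / 3.1416 = -0.4826.

Emit:
jog_arm --ticks '[{"pos": [0,-0.0004,-0.0003],"twist": -0.0318,"jaw": 0.03},{"pos": [-0.0001,-0.0012,-0.0007],"twist": -0.0796,"jaw": 0.03},{"pos": [-0.0004,-0.0016,-0.0009],"twist": -0.1273,"jaw": 0.03},{"pos": [-0.0007,-0.0021,-0.0012],"twist": -0.1751,"jaw": 0.03},{"pos": [-0.0009,-0.0025,-0.0013],"twist": -0.2228,"jaw": 0.03},{"pos": [-0.0013,-0.0031,-0.0016],"twist": -0.2706,"jaw": 0.03},{"pos": [-0.0019,-0.0033,-0.0017],"twist": -0.3183,"jaw": 0.03},{"pos": [-0.0024,-0.0036,-0.0019],"twist": -0.3661,"jaw": 0.03},{"pos": [-0.0029,-0.0039,-0.002],"twist": -0.4138,"jaw": 0.03},{"pos": [-0.0035,-0.004,-0.0023],"twist": -0.452,"jaw": 0.03},{"pos": [-0.0037,-0.004,-0.0024],"twist": -0.4826,"jaw": 0.03},{"pos": [-0.0037,-0.004,-0.0024],"twist": -0.4826,"jaw": 0.03}]'

```text
time: 11.3
ee_pos: [0.5081, 0.1514, 0.0496]
eef_rot: [0.037, 0.999, 0.0, 0.0]
ft_force: [0.6, 0.8, 5.4]
width: 0.0391
grip_force: 40.0
```

```bash
python3 st.py
python3 - <<'E'
from h import *
c=r.camera("wrist"); save(c,"w5.png")
cv2.imwrite("pics/w5c.png",cv2.resize(c["img"][240:390,220:420,::-1],(800,600),interpolation=cv2.INTER_CUBIC))
for n in ("w4.png","w5.png"):
    i=cv2.imread("pics/"+n).astype(int); m=(i[...,2]>i[...,1]+60)&(i[...,2]>i[...,0]+60); m[:240]=0;m[390:]=0;m[:,:220]=0;m[:,420:]=0
    ys,xs=np.nonzero(m); print(n,xs.mean(),ys.mean(),len(xs))
E
python3 st.py
```

```text
t 11.3 [0.5081 0.1514 0.0496] yaw_cw -3.0666 F [0.6 0.8 5.4] T [ 0.488 -0.354  0.039] q [ 0.24  0.39 -0.72  1.87  0.3   1.    0.89] tq7 1.687 0.03908492629212523
w4.png 360.77777777777777 327.4567901234568 81
w5.png 361.09638554216866 327.8433734939759 83
t 11.35 [0.5081 0.1514 0.0496] yaw_cw -3.0636 F [0.3 1.2 5.1] T [ 0.487 -0.379  0.044] q [ 0.24  0.39 -0.72  1.87  0.3   1.    0.89] tq7 0.581 0.03900411512909385
```

View pics/w5c.png

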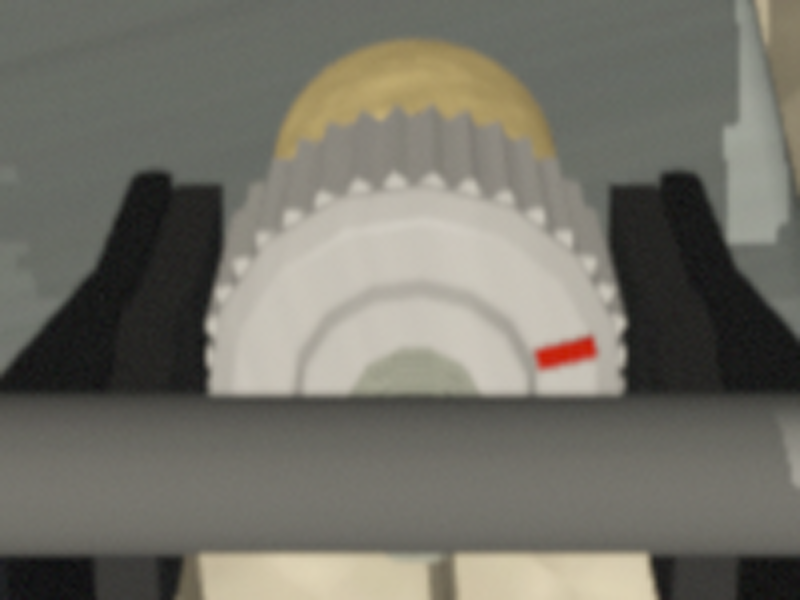

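The mark sits at (361,328) both at the stop and now, so the nut turned with the fingers without slipping. It is back a quarter turn and still held.

```bash
python3 -c "
from bench import r
print(r.close_job())"
```

```text
the job is handed in; nothing more can be done
None
```

I screwed the nut above the bronze bush down to its stop and backed it off a quarter turn. It is still gripped at 40 N, and the job was handed in at about 11.4 s of the 48 s allowed.

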